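Slide the power-supply board out over the riser and hold it

TASK

Slide the power-supply board along the top of the riser, transformer end first, out over the riser's edge until the pencil line across the board lies right along that edge, so that a colleague can get at the transformer's screws from below. The heavy end will then want to tip the board off, so keep it lying flat on the riser all the way, without lifting or tipping it, and finish while still holding it there. Leave everything else on the bench and riser where it is.

Things in the scene. Friction and masses are not known exactly. Their poses are not given: they have to be found in the camera images.
- riser: fixed grey bench riser (low shelf), 340 x 280 mm, 130 mm high, an instrument standing underneath; origin: centre of its footprint, on the bench. Its own +x points, level, out over the edge the board is to be slid over. Its flat top lies 130 mm above the bench and ends 170 mm from the origin along x, 140 mm along y.
- riser_edge (a point): middle of the upper edge at the riser's +x end, over which the board is to overhang; x points outward, y along the edge, z up
- board: loose power-supply demonstration board lying on the riser: plywood 360 x 120 x 12 mm, 0.65 to 0.95 kg with its parts, sliding with ordinary friction. Origin: centre of its underside; +x points along its length to the transformer end. It starts up to 0.1 rad askew to the riser. Its balance point is 58 mm towards +x: with the line at the edge it tips unless the tail is held down with 1.5 to 2.5 N.
- board_mid (a point): centre of the board's plywood, half-way through its thickness (6 mm above its underside). The transformer (58 mm wide, 52 mm above the board) is centred 125 mm from here towards +x, the handle stands 150 mm towards -x; small parts up to 37 mm high lie between 80 mm towards -x and 70 mm towards +x
- handle (a point): middle of the handle's bar: a round steel bar 10 mm thick and 90 mm long across the board (along the board's y), its centre 35 mm above the board's upper face; a leg down to the board at each end; free room of 60 mm along the board on either side of it
- line_mid (a point): middle of the dark pencil line drawn straight across the board's upper face (and down both its sides), 20 mm from the board's centre towards the transformer, so 160 mm from the transformer end and 170 mm from the handle bar
- line_a (a point): end of the pencil line at the board's +y side, on the upper face, 60 mm from the middle of the line
- line_b (a point): end of the pencil line at the board's -y side, on the upper face, 60 mm from the middle of the line
- speaker: loudspeaker driver lying on its magnet, cone up, 114 mm across, 53 mm high, on the bench; origin: centre of its underside
- tin: small round aluminium tin, 71 mm across, 28 mm high, on the bench near where the board will overhang; origin: centre of its underside
- screwdriver: screwdriver 170 mm long lying on the riser beside the board; origin: underside, middle of its length
- spool: solder spool standing on its flange on the riser beside the board, 48 mm across, 30 mm high; origin: centre of its underside
- multimeter: hand-held meter lying on the bench, 150 x 75 x 41 mm; origin: centre of its underside
- pliers: pliers lying on the bench, about 155 mm long, 13 mm high; origin: at the pivot, underside
- jar: clear jar with a metal cap, 60 mm across, 75 mm high, on the bench; origin: centre of its underside
Mind the look-alikes: they are no part of the job. Of the things like the screwdriver, leave any that is pink; of the rest the larger one is meant.

How it is judged:
By the outcome, as a careful person would: the job done as asked, in the order asked, and still so for the second after the job is handed in, while the arm keeps its last pose, push and grip.
It also fails if it takes over 48 s, if anything falls off the work surface, if the arm or the gripper's body presses on something with over 40 N, if the wrist force passes 120 N, or if a joint passes its speed limit or range.

ROBOT

A 7-joint arm with a two-finger parallel gripper is mounted at the origin on the work surface. World frame = base frame: x ahead of the robot, y to its left, z up, the work surface at z = 0. Lengths are in m, angles in rad, forces in N, time in s.
With the tool pointing down it reaches from about 0.4 to 0.875 m from the base axis. Payload 19.3 kg.
Tool frame: the origin (TCP) lies midway between the tips of the shut fingers; the grasp point (between the pads) lies 19 mm behind it (bot.tcp_to_grasp is the distance from the TCP to the grasp point, in m); z points along the fingers, y is the direction in which the jaws open and shut (so a half turn about z gives the same grasp; the last joint's range is limited). The gripper opens to 85 mm and grips with 20 to 120 N. Pads are 22 mm wide; open, the fingers measure 114 mm over their backs; the gripper's body (76 mm by 85 mm) begins 54 mm behind the grasp point. The pads swing forward as they close: fully open they stand 13 mm farther back than shut.
Start: joints at [1.043, 0.521, -0.036, 1.599, 0.021, 1.021, -0.113], TCP at [0.276, -0.561, 0.231] pointing down, gripper open.
Joint ranges: [-2.91, 2.91], [-0.3, 2.13], [-1.5, 1.42], [0.17, 2.43], [-1.26, 4.41], [0.16, 1.93], [-2.52, 2.52]. Speed limits (rad/s): [1.89, 1.89, 2.39, 2.39, 3.01, 3.01, 3.01].

INTERFACE

Orientations are given as [roll, pitch, yaw] about the fixed x, y, z axes, in that order (R = Rz(yaw) Ry(pitch) Rx(roll)).
In Python, from workcell import bot gives the robot as it stands. The module is installed in compiled form; this text tells all that it offers.
- The arm moves only by the tool drive_tool, never from a script. Its argument "series" is a list of rows, each a list of 5 numbers: the opening in per cent of the stroke, from 0 (shut) to 100 (fully open), then the shift along the world's x, y, z in m, then the turn about the world's z in rad. A call has 1 to 12 rows; each row shifts and turns the pose as measured when the row begins; what a row does not reach is not made up. A row lasts 1/10 s, in which the tool goes at most 50 mm and 8.59 degrees, less where a joint would pass 70% of its speed; a pose out of reach is approached as far as the arm can. A call with a gripper value outside its range is refused whole. The fingers move at their own pace and stop on an object; "newtons" is the grip in N (left out, the last holds). Time passes only in rows, so rows that do not move let the fingers close. It gives the time, the measured TCP pose, the force and the opening at its end, in the units of the state.
- bot.observe(): the state, without advancing time (a new reading comes with each control period).
- bot.grab_frame(name): name is "side" or "top"; returns the picture (400x640x3 uint8, red, green, blue); there is no depth.
- bot.camera_info(name): a dict with "fx", "fy", "cx", "cy" (pixels), "cam_to_world" (4x4, takes a point from camera to world coordinates). Camera axes: x right, y down, z forward; pixel columns grow to the right and rows downward; lengths in m; the calibration is good to about 2 mm. A picture is of the moment at which its call begins. camera_info takes no time and is no camera call.
- bot.job_done(): hands the job in, once; it reports no verdict.
Trained networks look in the newest picture that a camera, given by its name, has taken for a name from the list of things; names that differ only in an ending like _2 or _b are one class to them, and where a whole thing is asked for, a point or a joint stands for the part that bears it (a point fixed in the world has none). Each returns a list of dicts, best first, with "conf" (0 to 1); they miss things now and then, are a little off and sometimes report something else, mostly with a low value. They report only what shows in the picture. A call takes as long as a camera call. They do not tell look-alikes from the thing itself.
- bot.masks_of(camera, target): "mask" (400x640 bool, what is visible of it) and "point" ([column, row] in pixels, amid what is visible of it).
The state is a dict: "clock": time; "qpos": joint angles; "qd": joint speeds; "joint_efforts": joint torques, N m; "position": TCP position; "tool_rot": TCP orientation; "force": force on the tool from outside, world axes, zero at the start; "moment": the same for the moment, N m; "grip_width": finger opening in m.
Only numpy, scipy, OpenCV 4.12 (cv2) and the standard library are available. Lean on these libraries where they do the work, as an engineer would, in place of code of your own. Each camera call takes 0.05 s, during which the arm holds its last target.

## Working session

There is one attempt and no reset: what is moved stays moved. The work goes in short steps, Python scripts to look and compute and a tool call to move; the robot and the scene stay as the last step left them, time stands still between calls to the robot, and variables do not carry over. Pictures are saved under pics/ and viewed, and the job is handed in when it is done.

Besides the shell and the picture viewer there is one more tool, called after "Emit:" as name(argument=value, ...) on one line, values as JSON. drive_tool: Moves the arm, as the interface text tells. Its arguments: {"type":"object","properties":{"series":{"type":"array","items":{"type":"array","items":{"type":"number"}}},"newtons":{"type":"number"}},"required":["series"]}

```bash
mkdir -p pics
python3 - <<'E'
from workcell import bot
import cv2,numpy as np
np.set_printoptions(precision=4,suppress=True)
print(bot.observe())
for n in("side","top"):
    f=bot.grab_frame(n);cv2.imwrite(f"pics/{n}0.png",f[:,:,::-1]);c=bot.camera_info(n);print(n,c)
E
```

```text
{'clock': 0.0, 'qpos': array([ 1.0428,  0.522 , -0.0363,  1.6   ,  0.0212,  1.0211, -0.1128]), 'qd': array([-0.0005,  0.0002,  0.0001, -0.0006, -0.0005, -0.0002,  0.    ]), 'joint_efforts': array([ -0.0002, -92.7093,   1.98  , -36.9929,   0.0179,   0.0082,
        -0.0001]), 'position': array([ 0.2761, -0.5603,  0.2307]), 'tool_rot': array([-3.1405,  0.0001,  0.4579]), 'force': array([ 0.9532, -0.0742,  0.7107]), 'moment': array([ 0.0011, -0.0223,  0.0241]), 'grip_width': 0.08525460163024375}
side {'fx': 419.59583094240895, 'fy': 419.59583094240895, 'cx': 319.5519167038264, 'cy': 204.278355638654, 'cam_to_world': array([[-0.923 , -0.2615,  0.2821,  0.1854],
       [-0.3846,  0.61  , -0.6928,  0.8652],
       [ 0.0091, -0.748 , -0.6636,  0.9402],
       [ 0.    ,  0.    ,  0.    ,  1.    ]])}
top {'fx': 408.7059889801597, 'fy': 408.7059889801597, 'cx': 319.30113712022404, 'cy': 199.02199309879404, 'cam_to_world': array([[-0.0178, -0.9948,  0.1006,  0.4139],
       [-0.9992,  0.0212,  0.0326, -0.0046],
       [-0.0345, -0.1   , -0.9944,  1.2579],
       [ 0.    ,  0.    ,  0.    ,  1.    ]])}
```

View pics/side0.png

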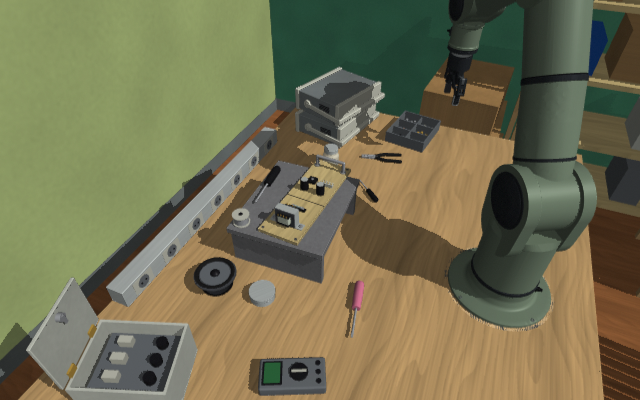

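View pics/top0.png

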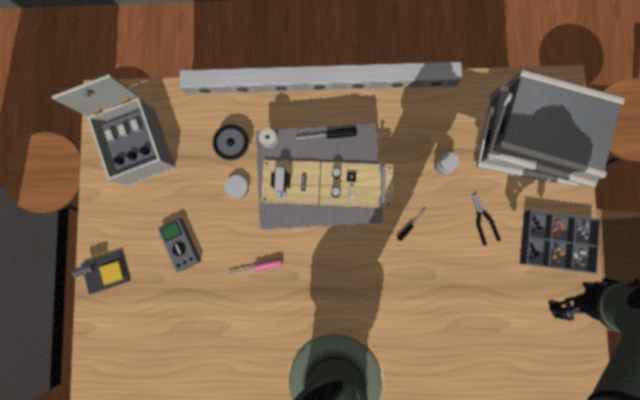

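```bash
cat > h.py <<'E'
from workcell import bot
import cv2,numpy as np
np.set_printoptions(precision=4,suppress=True)
def ray(cam,uv,z):
    c=bot.camera_info(cam);T=c["cam_to_world"]
    d=T[:3,:3]@np.array([(uv[0]-c["cx"])/c["fx"],(uv[1]-c["cy"])/c["fy"],1]);o=T[:3,3]
    return o+d*(z-o[2])/d[2]
def proj(cam,p):
    c=bot.camera_info(cam);T=np.linalg.inv(c["cam_to_world"]);q=T[:3,:3]@np.array(p)+T[:3,3]
    return np.array([c["fx"]*q[0]/q[2]+c["cx"],c["fy"]*q[1]/q[2]+c["cy"]])
def crop(img,x0,x1,y0,y1,s,name):
    cv2.imwrite("pics/"+name,cv2.resize(img[y0:y1,x0:x1,::-1],None,fx=s,fy=s,interpolation=cv2.INTER_CUBIC))
E
python3 - <<'E'
from h import *
t=bot.grab_frame("top");s=bot.grab_frame("side")
np.save("t0.npy",t);np.save("s0.npy",s)
crop(t,245,405,115,235,5,"t1.png");crop(s,220,380,145,265,5,"s1.png")
for cam in("top","side"):
  for n in("board","handle","riser","line_mid"):
    for m in bot.masks_of(cam,n)[:2]:
        p=m["mask"].astype(np.uint8);r=cv2.minAreaRect(cv2.findNonZero(p));print(cam,n,m["conf"],m["point"],r, p.sum())
E
```

```text
top board 0.81 [328.0, 183.2] ((327.10479736328125, 183.834228515625), (131.0123748779297, 43.43730545043945), 2.3613743782043457) 5521
top handle 0.73 [329.2, 180.1] ((327.17413330078125, 183.8197479248047), (131.13619995117188, 43.587181091308594), 2.385944128036499) 5652
top handle 0.38 [232.7, 139.3] ((230.5, 142.0), (36.0, 37.0), 90.0) 1113
top riser 0.69 [315.6, 160.3] ((318.32757568359375, 176.5689697265625), (99.5925521850586, 122.494140625), 86.633544921875) 6126
top line_mid 0.81 [327.3, 185.3] ((327.41485595703125, 184.00621032714844), (131.6798553466797, 43.64817810058594), 2.1610796451568604) 5685
top line_mid 0.62 [443.3, 164.1] ((446.25006103515625, 163.75003051757812), (16.970561981201172, 23.33452033996582), 45.0) 352
side board 0.95 [305.5, 199.0] ((305.97418212890625, 199.40890502929688), (40.15036392211914, 104.76972198486328), 37.30394744873047) 3621
side handle 0.75 [304.0, 202.2] ((306.1092834472656, 200.69418334960938), (41.42665481567383, 106.62950897216797), 39.38241958618164) 3734
side riser 0.72 [287.2, 243.1] ((291.1800842285156, 216.34634399414062), (115.98576354980469, 110.46502685546875), 17.52556800842285) 6432
side line_mid 0.56 [306.8, 204.1] ((306.05804443359375, 200.49317932128906), (40.359493255615234, 104.96774291992188), 38.290164947509766) 3610
```

View pics/t1.png

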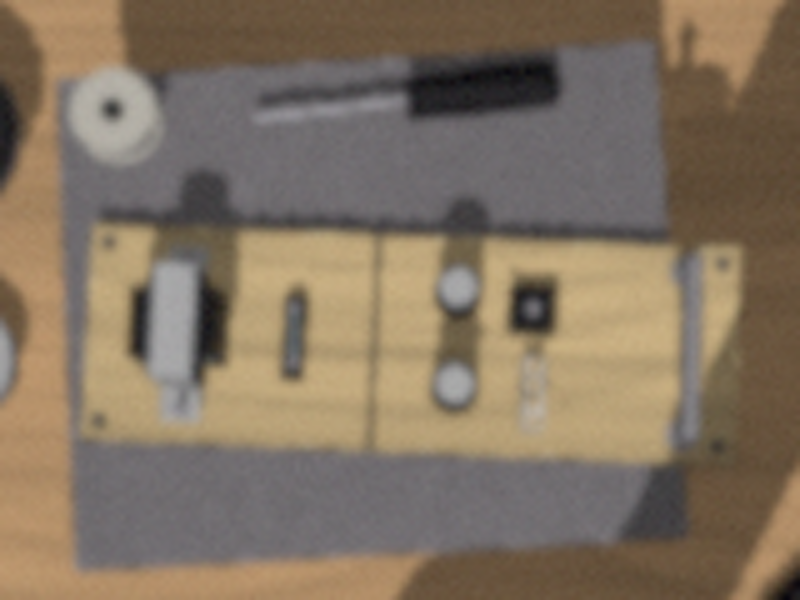

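View pics/s1.png

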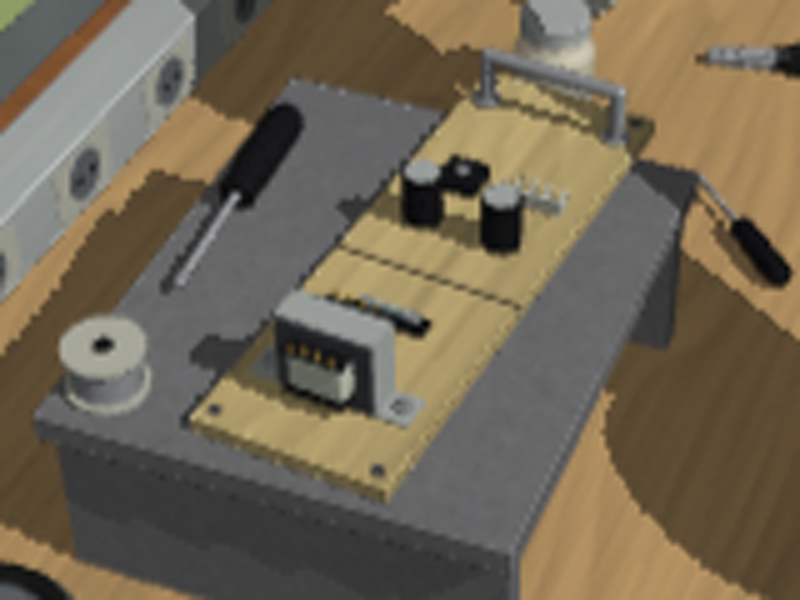

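```bash
cat >> h.py <<'E'
from scipy.optimize import least_squares
def fit(obs,x0):
    # obs: (cam,u,v,local xyz)
    def f(x):
        c,s=np.cos(x[2]),np.sin(x[2]);r=[]
        for cam,u,v,l in obs:
            r+=list(proj(cam,[x[0]+c*l[0]-s*l[1],x[1]+s*l[0]+c*l[1],l[2]])-[u,v])
        return np.array(r)
    s=least_squares(f,x0,loss="soft_l1");return s.x,f(s.x).reshape(-1,2)
def loc(x,l):
    c,s=np.cos(x[2]),np.sin(x[2]);return np.array([x[0]+c*l[0]-s*l[1],x[1]+s*l[0]+c*l[1]])
E
cat > f1.py <<'E'
from h import *
T=lambda u,v:("top",245+(u+.5)/5-.5,115+(v+.5)/5-.5)
S=lambda u,v:("side",220+(u+.5)/5-.5,145+(v+.5)/5-.5)
# riser: +x=world +y approx => riser +y = world -x (towards robot; top image bottom)
R=[(*T(60,80),(.17,-.14,.13)),(*T(78,568),(.17,.14,.13)),(*T(657,42),(-.17,-.14,.13)),(*T(686,536),(-.17,.14,.13)),
   (*S(36,415),(.17,-.14,.13)),(*S(520,555),(.17,.14,.13)),(*S(695,178),(-.17,.14,.13)),(*S(292,80),(-.17,-.14,.13))]
x,r=fit(R,[.55,0,1.57]);print("riser",x);print(r)
B=[(*T(92,222),(.18,-.06,.142)),(*T(80,440),(.18,.06,.142)),(*T(742,245),(-.18,-.06,.142)),(*T(378,230),(.02,-.06,.142)),(*T(370,449),(.02,.06,.142)),
   (*T(692,255),(-.15,-.045,.177)),(*T(688,440),(-.15,.045,.177)),
   (*S(190,415),(.18,-.06,.142)),(*S(388,490),(.18,.06,.142)),(*S(655,122),(-.18,.06,.142)),(*S(342,247),(.02,-.06,.142)),(*S(520,307),(.02,.06,.142)),
   (*S(486,55),(-.15,-.045,.177)),(*S(620,92),(-.15,.045,.177))]
b,r=fit(B,[.55,0,1.57]);print("board",b);print(r)
print("handle",loc(b,(-.15,0)),"line",loc(b,(.02,0)),"edge",loc(x,(.17,0)))
c,s=np.cos(x[2]),np.sin(x[2])
for l in[(.02,.06),(.02,-.06),(-.15,0)]:
    d=loc(b,l)-x[:2];print("in riser",l,d@[c,s],d@[-s,c])
print(loc(x,(.02,0)))
E
python3 f1.py
```

```text
riser [0.5938 0.0339 1.6091]
[[-0.7871 -0.0699]
 [-0.3224  1.0493]
 [-0.1884 -0.2033]
 [ 1.1601  0.3786]
 [-0.7551  0.1871]
 [-1.2341 -0.2009]
 [ 1.1836 -1.4462]
 [ 0.1651 -0.7293]]
board [0.5702 0.0107 1.5113]
[[ 0.0278  0.4833]
 [ 0.0241 -0.2604]
 [-0.0585  0.3706]
 [ 0.1745  0.8641]
 [-0.0376  0.1769]
 [ 0.3925  1.0942]
 [ 0.3001 -2.3355]
 [-0.0705  0.5393]
 [-0.3488  0.1299]
 [ 0.1368 -0.549 ]
 [-1.2227 -0.1689]
 [-0.1004 -0.0038]
 [ 0.1619  0.0305]
 [-0.4693  0.2171]]
handle [ 0.5613 -0.139 ] line [0.5714 0.0307] edge [0.5873 0.2038]
in riser (0.02, 0.06) 0.0034851895007246797 0.08220810176967873
in riser (0.02, -0.06) -0.008228865111909948 -0.03721878349713294
in riser (-0.15, 0) -0.17155992526690925 0.0390895698375053
[0.593  0.0539]
```

Emit:
drive_tool(series=[[100, 0.0, 0.0, 0.03, 0], [100, 0.025, 0.038, 0.01, -0.06], [100, 0.025, 0.038, 0, -0.06], [100, 0.025, 0.038, 0, -0.06], [100, 0.025, 0.038, 0, -0.06], [100, 0.025, 0.038, 0, -0.06], [100, 0.025, 0.038, 0, -0.06], [100, 0.025, 0.038, 0, -0.06], [100, 0.025, 0.038, 0, -0.06], [100, 0.025, 0.038, 0, 0], [100, 0.025, 0.038, 0, 0], [100, 0.0, 0.0, 0, 0]])

```text
clock: 1.8
position: [0.5313, -0.1641, 0.2736]
tool_rot: [-3.141, -0.003, -0.047]
force: [-1.3, -0.3, -0.7]
grip_width: 0.0853
```

Emit:
drive_tool(series=[[100, 0.03, 0.025, 0, -0.012], [100, 0, 0, 0, 0], [100, 0, 0, -0.03, 0], [100, 0, 0, -0.02, 0], [100, 0, 0, 0, 0]])

```text
clock: 2.3
position: [0.5639, -0.1357, 0.2229]
tool_rot: [-3.141, -0.005, -0.055]
force: [-0.1, 0.5, -0.2]
grip_width: 0.0857
```

Run:
```python
from h import *
print(bot.observe()["position"],bot.observe()["tool_rot"])
t=bot.grab_frame("top");s=bot.grab_frame("side")
crop(t,245,405,115,235,5,"t2.png");crop(s,220,380,85,205,5,"s2.png")
```

```text
[ 0.5639 -0.1357  0.2229] [-3.1413 -0.0054 -0.0548]
```

View pics/s2.png

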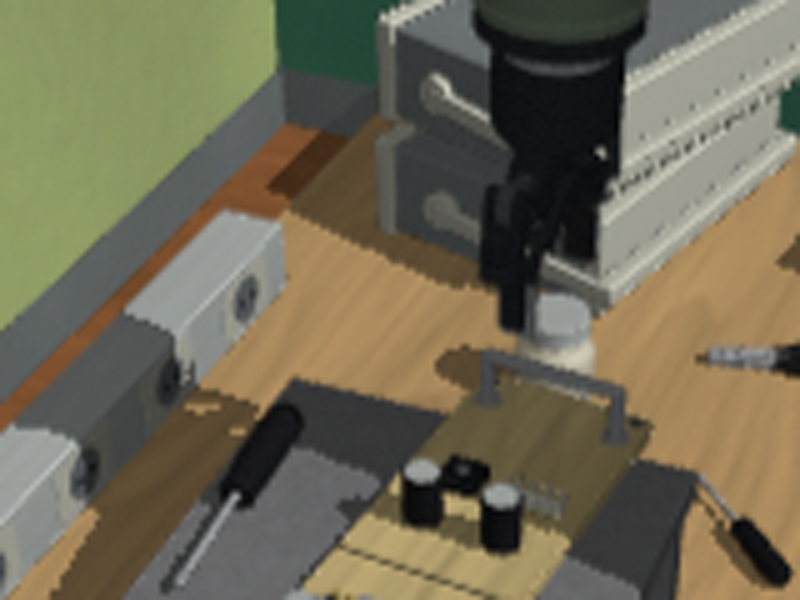

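View pics/t2.png

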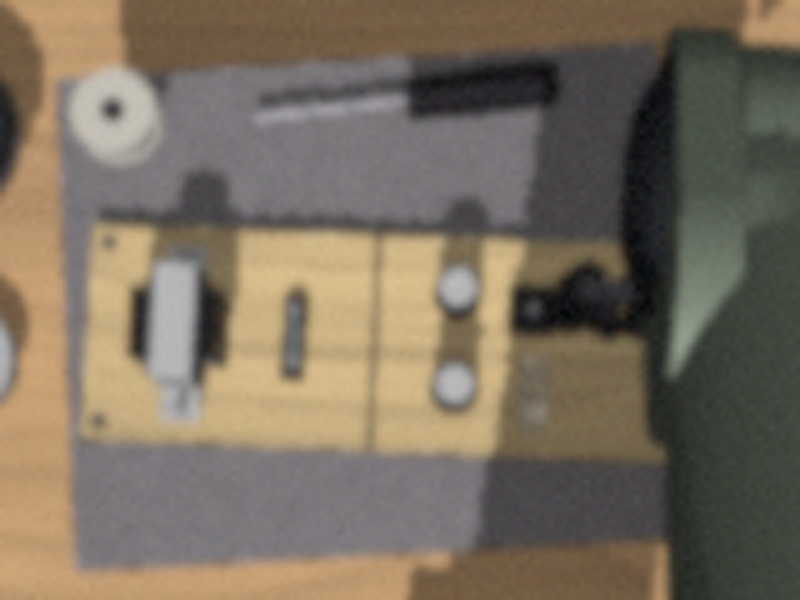

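Emit:
drive_tool(series=[[100, -0.002, -0.003, -0.02, 0], [100, 0, 0, -0.02, 0], [100, 0, 0, -0.015, 0], [100, 0, 0, -0.007, 0], [100, 0, 0, 0, 0]])

```text
clock: 2.9
position: [0.5659, -0.1404, 0.1681]
tool_rot: [3.14, -0.017, -0.057]
force: [0.2, -0.2, 0.6]
grip_width: 0.0853
```

Run:
```python
from h import *
s=bot.grab_frame("side")
crop(s,220,380,85,205,5,"s3.png")
```

```text
(no output)
```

View pics/s3.png

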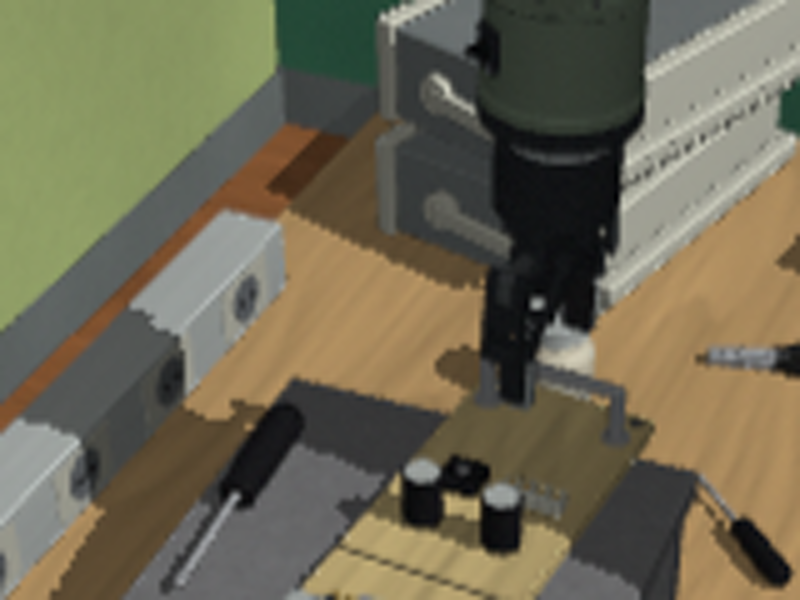

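Emit:
drive_tool(series=[[100, -0.005, 0.001, -0.008, 0], [100, 0, 0, 0, 0]])

```text
clock: 3.15
position: [0.5615, -0.1396, 0.1618]
tool_rot: [3.14, -0.02, -0.057]
force: [0.4, 0.0, -0.1]
grip_width: 0.0856
```

Emit:
drive_tool(series=[[100, 0, 0, -0.003, 0], [50, 0, 0, 0, 0], [0, 0, 0, 0, 0], [0, 0, 0, 0, 0], [0, 0, 0, 0, 0], [0, 0, 0, 0, 0], [0, 0, 0, 0, 0]], newtons=50)

```text
clock: 3.85
position: [0.5621, -0.1396, 0.1599]
tool_rot: [3.14, -0.022, -0.057]
force: [-0.7, 1.2, 1.5]
grip_width: 0.0083
```

Run:
```python
from h import *
s=bot.grab_frame("side");o=bot.observe();print(o["position"],o["tool_rot"],o["force"],o["moment"],o["grip_width"])
crop(s,220,380,145,265,5,"s4.png")
```

```text
[ 0.5621 -0.1396  0.1599] [ 3.1398 -0.0221 -0.0567] [-1.0706  0.8867  1.694 ] [ 0.077   0.1702 -0.0534] 0.008073737680955421
```

View pics/s4.png

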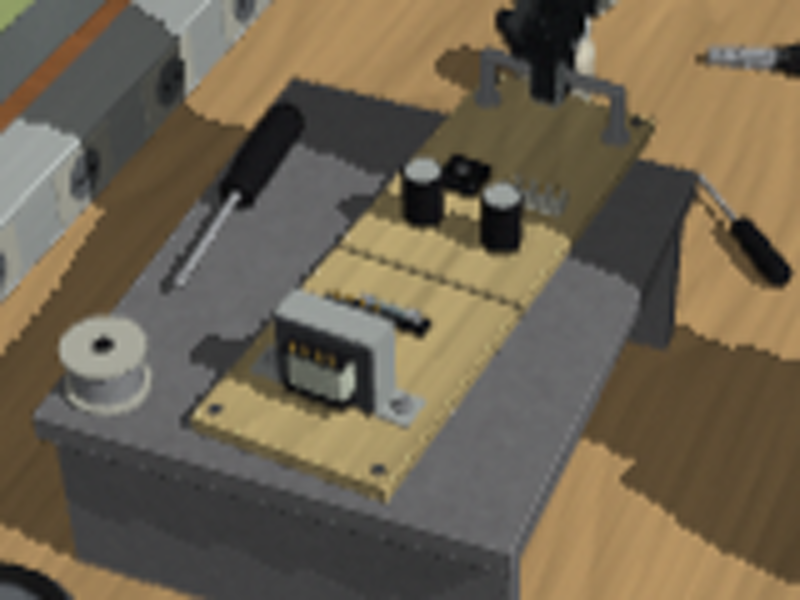

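Emit:
drive_tool(series=[[0, 0, 0, -0.002, 0], [0, 0, 0.003, -0.002, 0], [0, 0, 0.008, -0.002, 0.006], [0, 0, 0.01, -0.002, 0.006]], newtons=80)

```text
clock: 4.3
position: [0.5642, -0.13, 0.1599]
tool_rot: [3.127, -0.033, -0.054]
force: [-1.9, -18.8, 21.8]
grip_width: 0.0071
```

Emit:
drive_tool(series=[[0, 0, 0.01, -0.0005, 0.008], [0, -0.001, 0.01, -0.0005, 0.008], [0, -0.001, 0.01, -0.0005, 0.008], [0, 0, 0.01, -0.0005, 0.008]])

```text
clock: 4.7
position: [0.5633, -0.0956, 0.16]
tool_rot: [3.121, -0.038, -0.028]
force: [0.4, -9.1, 6.0]
grip_width: 0.0072
```

Run:
```python
from h import *
s=bot.grab_frame("side");o=bot.observe();print(o["position"],o["tool_rot"],o["force"],o["moment"],o["grip_width"])
crop(s,220,380,145,265,5,"s5.png")
```

```text
[ 0.5635 -0.0938  0.16  ] [ 3.1213 -0.0382 -0.026 ] [ 0.3012 -5.0888  5.6532] [-1.3319  0.2588 -0.3495] 0.007151517025937585
```

View pics/s5.png

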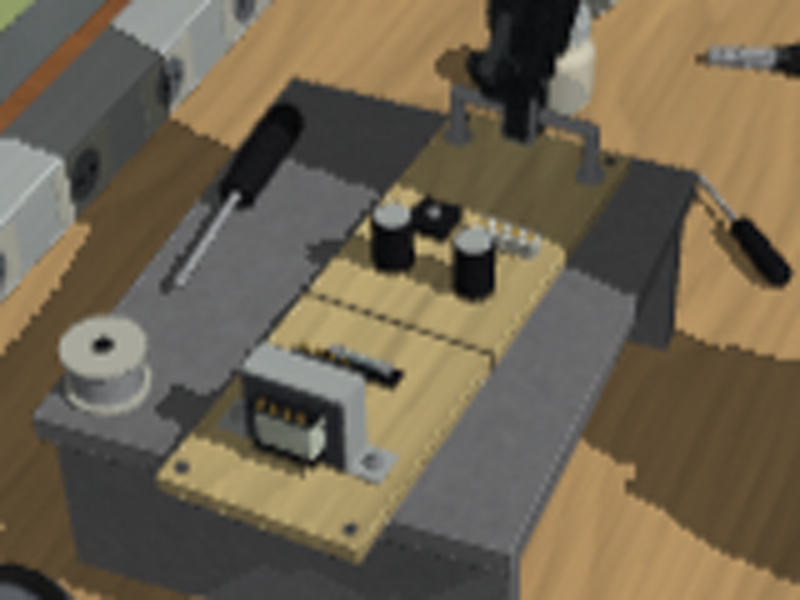

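Emit:
drive_tool(series=[[0, 0, 0.01, -0.0006, 0.008], [0, 0, 0.01, -0.0006, 0.008], [0, 0, 0.01, -0.0006, 0.008], [0, 0, 0.01, -0.0006, 0.008], [0, 0, 0.01, -0.0006, 0.008], [0, 0, 0.01, -0.0006, 0.008]])

```text
clock: 5.35
position: [0.5662, -0.0429, 0.16]
tool_rot: [3.11, -0.047, 0.013]
force: [0.9, -9.3, 8.3]
grip_width: 0.0069
```

Run:
```python
from h import *
s=bot.grab_frame("side");t=bot.grab_frame("top");o=bot.observe();print(o["position"],o["tool_rot"],o["force"],o["moment"],o["grip_width"])
crop(s,220,380,145,265,5,"s6.png");crop(t,215,375,115,235,5,"t6.png")
```

```text
[ 0.5663 -0.0412  0.16  ] [ 3.1116 -0.0468  0.015 ] [ 0.7834 -0.2513  7.8312] [ 0.1489  0.1807 -0.1363] 0.007106190787088708
```

View pics/s6.png

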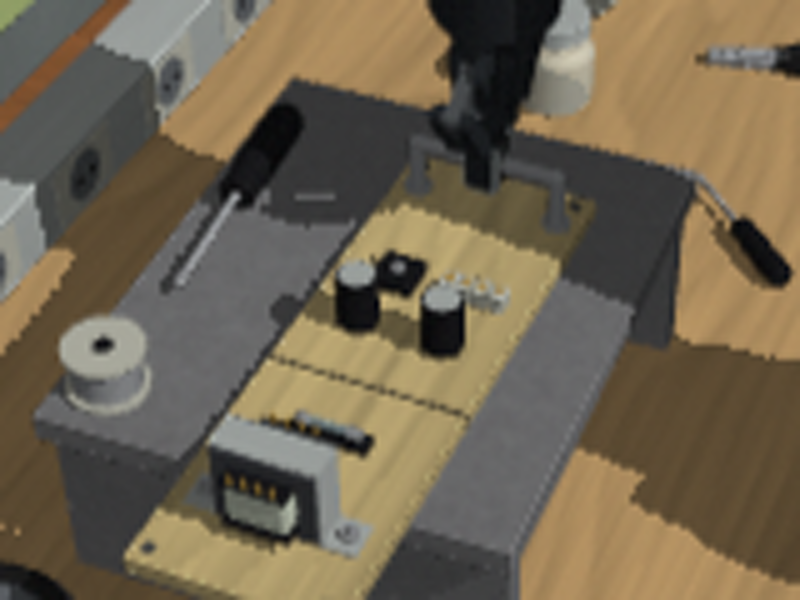

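View pics/t6.png

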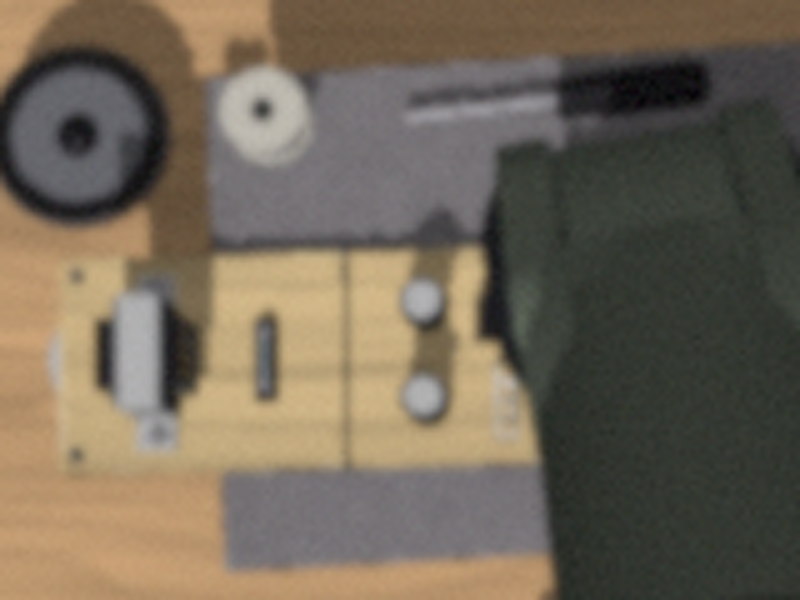

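```bash
cat > f2.py <<'E'
from h import *
X=np.array([0.5938,0.0339,1.6091])
T=lambda u,v:("top",215+(u+.5)/5-.5,115+(v+.5)/5-.5)
S=lambda u,v:("side",220+(u+.5)/5-.5,145+(v+.5)/5-.5)
B=[(*T(62,260),(.18,-.06,.142)),(*T(64,470),(.18,.06,.142)),(*T(346,248),(.02,-.06,.142)),(*T(347,470),(.02,.06,.142)),
   (*S(126,555),(.18,-.06,.142)),(*S(270,355),(.02,-.06,.142)),(*S(469,416),(.02,.06,.142)),
   (*S(415,142),(-.15,-.045,.177)),(*S(560,182),(-.15,.045,.177)),(*S(595,205),(-.18,.06,.142))]
b,r=fit(B,[.55,.1,1.57]);print("board",b);print(r)
print("handle",loc(b,(-.15,0)))
c,s=np.cos(X[2]),np.sin(X[2])
for l in[(.02,.06),(.02,-.06),(.02,0)]:
    d=loc(b,l)-X[:2];print("in riser",l,d@[c,s],d@[-s,c])
E
python3 f2.py
```

```text
board [0.5638 0.1077 1.5721]
[[ 0.0803 -0.1603]
 [-0.4792  0.7328]
 [ 0.4227  0.7996]
 [ 0.677  -0.5245]
 [-0.7982  0.5382]
 [-0.2939  0.4088]
 [-0.3457  0.1721]
 [ 0.5741  0.0215]
 [-0.3962 -0.6124]
 [ 0.5153 -0.5681]]
handle [ 0.564  -0.0423]
in riser (0.02, 0.06) 0.09707510747997523 0.08632550418380315
in riser (0.02, -0.06) 0.09263040273669369 -0.03359215339732634
in riser (0.02, 0) 0.09485275510833446 0.02636667539323841
```

Emit:
drive_tool(series=[[0, 0, 0.01, -0.0006, 0.006], [0, 0, 0.01, -0.0006, 0.006], [0, 0, 0.01, -0.0006, 0.006], [0, -0.001, 0.01, -0.0006, 0.006], [0, -0.001, 0.01, -0.0006, 0.006], [0, 0, 0.01, -0.0006, 0.004], [0, 0, 0.003, -0.0006, 0]])

```text
clock: 6.15
position: [0.5675, 0.0115, 0.1601]
tool_rot: [3.099, -0.055, 0.04]
force: [-2.0, -11.9, 12.1]
grip_width: 0.0073
```

Run:
```python
from h import *
s=bot.grab_frame("side");t=bot.grab_frame("top");o=bot.observe();print(o["position"],o["tool_rot"],o["force"],o["moment"],o["grip_width"])
crop(s,200,360,165,285,5,"s7.png");crop(t,195,355,115,235,5,"t7.png")
```

```text
[0.5675 0.0115 0.1601] [ 3.0994 -0.0549  0.0394] [-1.6879 -4.6924 10.0845] [-0.8774  0.4899 -0.0265] 0.007196568806666863
```

View pics/s7.png

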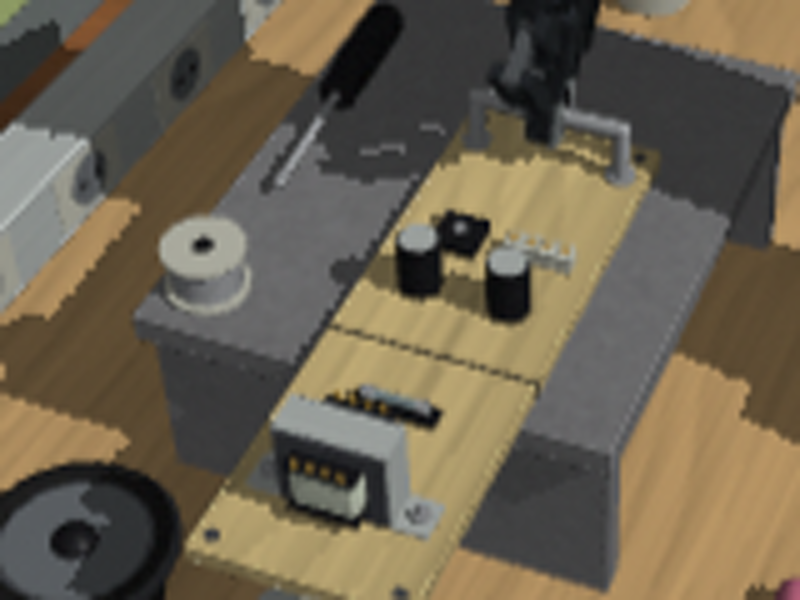

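View pics/t7.png

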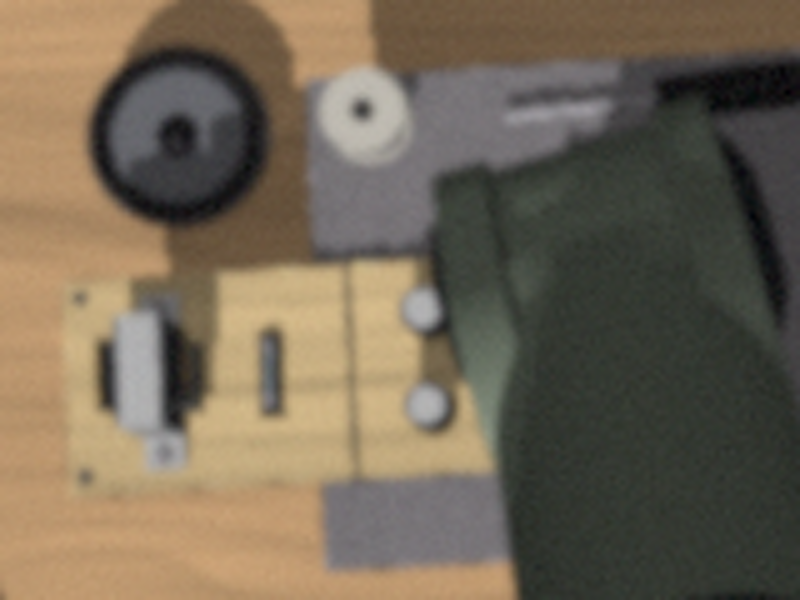

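```bash
cat > f3.py <<'E'
from h import *
import sys
X=np.array([0.5938,0.0339,1.6091])
T=lambda u,v:("top",195+(u+.5)/5-.5,115+(v+.5)/5-.5)
S=lambda u,v:("side",200+(u+.5)/5-.5,165+(v+.5)/5-.5)
def go(B):
    b,r=fit(B,[.55,.15,1.57]);print("board",b);print(r.T)
    print("handle",loc(b,(-.15,0)))
    c,s=np.cos(X[2]),np.sin(X[2])
    for l in[(.02,.06),(.02,-.06),(.02,0)]:
        d=loc(b,l)-X[:2];print("in riser",l,d@[c,s],d@[-s,c])
    return b
def edge(cam,u,v):
    p=ray(cam,(u,v),.13)[:2]-X[:2];c,s=np.cos(X[2]),np.sin(X[2]);return p@[c,s],p@[-s,c]
E
cat > f4.py <<'E'
from f3 import *
B=[(*T(65,283),(.18,-.06,.142)),(*T(75,492),(.18,.06,.142)),(*T(350,260),(.02,-.06,.142)),(*T(357,478),(.02,.06,.142)),
   (*S(188,545),(.18,-.06,.142)),(*S(330,325),(.02,-.06,.142)),(*S(540,384),(.02,.06,.142)),
   (*S(478,95),(-.15,-.045,.177)),(*S(628,125),(-.15,.045,.177)),(*S(658,152),(-.18,.06,.142))]
go(B)
for q in[T(308,85),T(313,240),T(325,495),T(328,560),S(136,320),S(290,360),S(525,430),S(614,452)]:print("edge",edge(*q))
E
python3 f4.py
```

```text
board [0.5594 0.1601 1.612 ]
[[ 0.0227 -0.6245 -0.0132  0.5646 -0.5336  0.0267 -0.3136 -0.2278 -1.0443
   1.0042]
 [-0.1751  0.8723  0.7361  0.1166 -0.2569 -0.189  -0.4265 -0.2417  0.8239
  -0.3458]]
handle [0.5656 0.0103]
in riser (0.02, 0.06) 0.14727786932007914 0.08956216931290396
in riser (0.02, -0.06) 0.1476303333908774 -0.0304373130571413
in riser (0.02, 0) 0.1474541013554783 0.029562428127881332
edge (np.float64(0.16905689985044603), np.float64(-0.1368444426593172))
edge (np.float64(0.16984886145575234), np.float64(-0.047511964135349395))
edge (np.float64(0.16901862178669871), np.float64(0.09657572889574476))
edge (np.float64(0.1688430945403606), np.float64(0.1327155962315382))
edge (np.float64(0.17205490370988566), np.float64(-0.13652141446601374))
edge (np.float64(0.1692632114184652), np.float64(-0.044658643322689116))
edge (np.float64(0.17098724275403937), np.float64(0.09137888613589427))
edge (np.float64(0.16874104087452058), np.float64(0.1395967065492047))
```

Emit:
drive_tool(series=[[0, -0.001, 0.01, -0.0006, 0], [0, -0.001, 0.009, -0.0006, 0], [0, 0, 0.003, -0.0006, 0]])

```text
clock: 6.55
position: [0.5667, 0.0284, 0.16]
tool_rot: [3.094, -0.058, 0.035]
force: [-1.6, -10.6, 12.0]
grip_width: 0.0076
```

Run:
```python
from h import *
s=bot.grab_frame("side");t=bot.grab_frame("top");o=bot.observe();print(o["position"],o["tool_rot"],o["force"],o["moment"],o["grip_width"])
crop(s,240,340,215,290,8,"s8.png");crop(t,235,295,145,220,8,"t8.png")
```

```text
[0.5667 0.0285 0.1601] [ 3.0939 -0.0576  0.0348] [-1.198  -5.6972 11.049 ] [-1.1569  0.5396  0.107 ] 0.00744130786514188
```

View pics/s8.png

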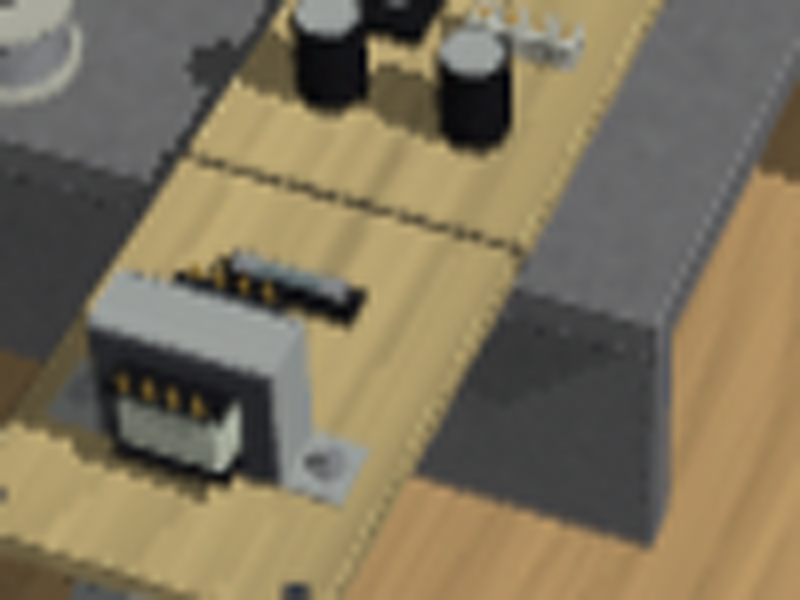

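View pics/t8.png

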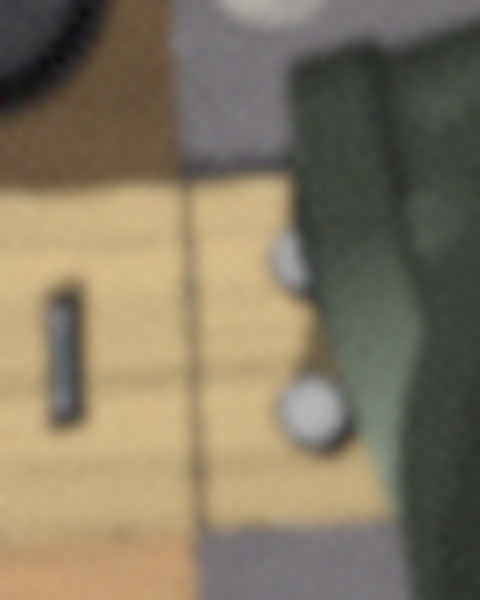

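```bash
cat > f5.py <<'E'
from f3 import *
T=lambda u,v:("top",235+(u+.5)/8-.5,145+(v+.5)/8-.5)
S=lambda u,v:("side",240+(u+.5)/8-.5,215+(v+.5)/8-.5)
c,s=np.cos(X[2]),np.sin(X[2])
def L(cam,u,v,z):
    p=ray(cam,(u,v),z)[:2]-X[:2];return np.array([p@[c,s],p@[-s,c]])
for q in[T(188,178),T(203,528),S(187,152),S(523,250)]:print("line",q[0],L(*q,.142))
for q in[T(172,40),T(181,165),T(200,545),T(202,600),S(0,140),S(140,179),S(525,291),S(655,327)]:print("edge",q[0],L(*q,.13))
E
python3 f5.py
```

```text
line top [ 0.1658 -0.033 ]
line top [0.1656 0.0892]
line side [ 0.1642 -0.0303]
line side [0.1653 0.0902]
edge top [ 0.1716 -0.085 ]
edge top [ 0.1702 -0.0401]
edge top [0.169 0.094]
edge top [0.1691 0.1132]
edge side [ 0.1714 -0.0978]
edge side [ 0.1709 -0.0454]
edge side [0.1715 0.0932]
edge side [0.171  0.1378]
```

Emit:
drive_tool(series=[[0, 0, 0.004, -0.0005, 0], [0, 0, 0.002, -0.0005, 0.001]])

```text
clock: 6.85
position: [0.5672, 0.0313, 0.1601]
tool_rot: [3.09, -0.058, 0.033]
force: [-3.0, -8.1, 11.1]
grip_width: 0.0071
```

Run:
```python
from h import *
s=bot.grab_frame("side");t=bot.grab_frame("top");o=bot.observe();print(o["position"],o["tool_rot"],o["force"],o["moment"],o["grip_width"])
crop(s,240,340,215,290,8,"s9.png");crop(t,235,295,145,220,8,"t9.png")
```

```text
[0.5671 0.0313 0.1601] [ 3.0904 -0.0584  0.0336] [-1.1687 -7.5374  9.6738] [-1.4835  0.6045  0.0683] 0.0072265951806192545
```

View pics/s9.png

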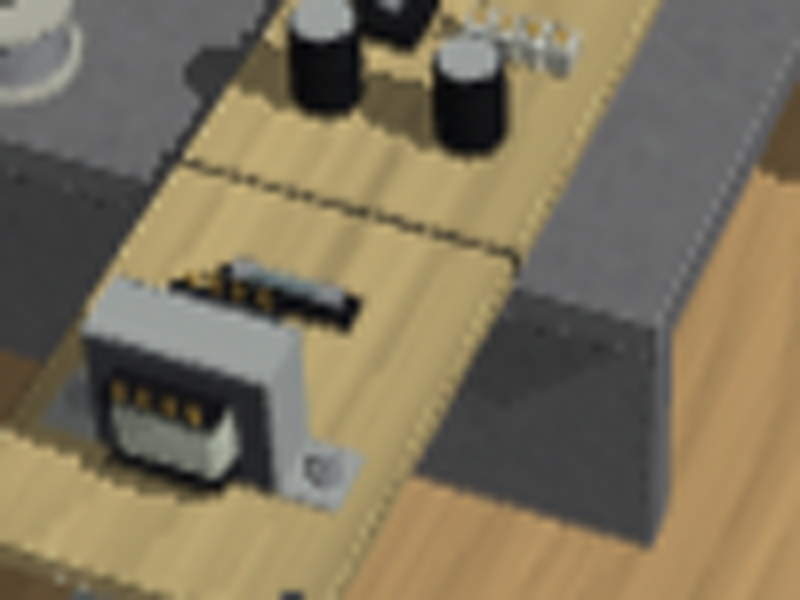

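View pics/t9.png

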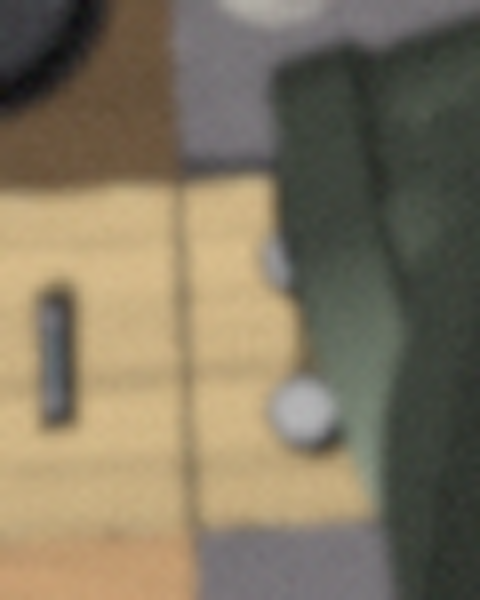

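```bash
cat > f6.py <<'E'
from f3 import *
c,s=np.cos(X[2]),np.sin(X[2])
def L(cam,u,v,z):
    p=ray(cam,(u,v),z)[:2]-X[:2];return np.array([p@[c,s],p@[-s,c]])
def P(cam,x,y,z): return proj(cam,[*loc(X,(x,y)),z])
def prof(img,cam,y,z,xs):
    uv=np.array([P(cam,x,y,z) for x in xs],np.float32)
    return cv2.remap(img,uv[:,0].reshape(1,-1),uv[:,1].reshape(1,-1),cv2.INTER_LINEAR)[0]
xs=np.arange(.145,.195,.0005)
for cam in("top","side"):
    g=cv2.cvtColor(bot.grab_frame(cam),cv2.COLOR_RGB2GRAY).astype(np.float32)
    R=[]
    for y in np.arange(-.022,.083,.005):
        p=prof(g,cam,y,.142,xs);w=np.clip(np.median(p)-12-p,0,None)
        i=p.argmin();k=slice(max(i-8,0),i+9);ww=np.clip(np.median(p)-p[k],0,None);R.append((xs[k]*ww).sum()/ww.sum())
    print(cam,"line",np.round(np.array(R)*1e3,1),np.median(R))
    E=[]
    for y in list(np.arange(-.075,-.045,.005))+list(np.arange(.1,.135,.005)):
        p=cv2.GaussianBlur(prof(g,cam,y,.13,xs).reshape(1,-1),(9,1),1.5)[0];d=np.abs(np.diff(p));i=d.argmax();k=slice(max(i-6,0),i+7);E.append((xs[k]*d[k]).sum()/d[k].sum())
    print(cam,"edge",np.round(np.array(E)*1e3,1),np.median(E))
E
python3 f6.py
```

```text
top line [169.6 169.7 169.7 169.7 169.7 169.8 170.  170.1 169.1 169.  168.9 169.2
 169.2 169.4 169.6 169.6 169.4 169.7 169.6 169.7 169.9] 0.16962412627678752Traceback (most recent call last):
  File "f6.py", line 19, in <module>
    p=cv2.GaussianBlur(prof(g,cam,y,.13,xs).reshape(1,-1),(9,1),1.5)[0];d=np.abs(np.diff(p));i=d.argmax();k=slice(max(i-6,0),i+7);E.append((xs[k]*d[k]).sum()/d[k].sum())
                       ~~~~^^^^^^^^^^^^^^^^
  File "f6.py", line 7, in prof
    uv=np.array([P(cam,x,y,z) for x in xs],np.float32)
                 ~^^^^^^^^^^^
  File "f6.py", line 5, in P
    def P(cam,x,y,z): return proj(cam,[*loc(X,(x,y)),z])
                             ~~~~^^^^^^^^^^^^^^^^^^^^^^^
  File "h.py", line 9, in proj
    c=bot.camera_info(cam);T=np.linalg.inv(c["cam_to_world"]);q=T[:3,:3]@np.array(p)+T[:3,3]
ValueError: time passes only in moves, steps and waits
```

```bash
sed -i 's/bot.camera_info(cam)/CI(cam)/; ' h.py; sed -i '1a import functools\nCI=functools.cache(lambda n: bot.camera_info(n))' h.py; python3 f6.py; python3 -c "
from h import *
o=bot.observe();print(o['clock'],o['force'],o['position'])"
```

```text
top line [169.6 169.7 169.7 169.7 169.8 169.7 170.1 170.  169.1 169.  168.8 168.8
 169.2 169.3 169.6 169.6 169.4 169.6 169.6 169.6 168.4] 0.16959415034247624
top edge [170.6 170.5 171.  169.1 168.7 168.  171.8 170.2 172.4 171.8 169.6 169.4
 169.8 168.4] 0.16997009037318547
side line [168.9 168.4 167.8 168.4 168.5 168.6 167.6 168.6 168.8 168.6 167.8 168.6
 167.7 168.6 167.8 168.6 167.6 168.6 168.1 168.5 167.4] 0.1684965463244735
side edge [171.  170.3 171.  170.6 171.  170.7 170.7 171.5 170.8 171.5 170.3 171.7
 170.9 171.4] 0.17094258793629802
7.1 [-2.0682 -8.1146  9.5158] [0.5671 0.0313 0.1601]
```

Emit:
drive_tool(series=[[0, 0, 0.003, -0.0005, 0.001], [0, 0, 0.0, -0.0005, 0]])

```text
clock: 7.3
position: [0.5674, 0.0325, 0.1601]
tool_rot: [3.089, -0.059, 0.033]
force: [-4.8, 7.1, 11.9]
grip_width: 0.0071
```

```bash
python3 f6.py;python3 - <<'E'
from h import *
s=bot.grab_frame("side");t=bot.grab_frame("top");o=bot.observe();print(o["clock"],o["position"],o["tool_rot"],o["force"],o["moment"],o["grip_width"])
crop(s,200,360,165,285,5,"s10.png");cv2.imwrite("pics/t10.png",t[:,:,::-1])
E
```

```text
top line [171.6 171.5 170.6 170.4 170.2 170.6 170.7 171.2 171.2 170.8 170.9 171.2
 170.9 171.  170.  170.  169.9 170.2 170.4 170.6 170.8] 0.17067815432181746
top edge [172.7 170.5 171.6 170.1 168.7 168.3 171.9 171.7 172.3 171.9 170.1 170.1
 169.7 168.3] 0.1703019226034539
side line [170.3 169.8 170.2 169.1 170.6 169.6 170.4 169.2 170.5 169.6 170.  169.1
 170.4 169.  170.1 169.1 170.4 169.1 170.2 169.2 170.1] 0.17003446350731669
side edge [171.  170.3 171.  170.6 171.  170.7 170.7 171.5 170.8 171.5 170.3 171.6
 170.9 171.4] 0.170943530658885
7.5 [0.5674 0.0325 0.1601] [ 3.0887 -0.0592  0.0333] [-3.4623 -0.5607  9.3365] [0.1902 0.9143 0.1081] 0.007357749635451142
```

View pics/s10.png

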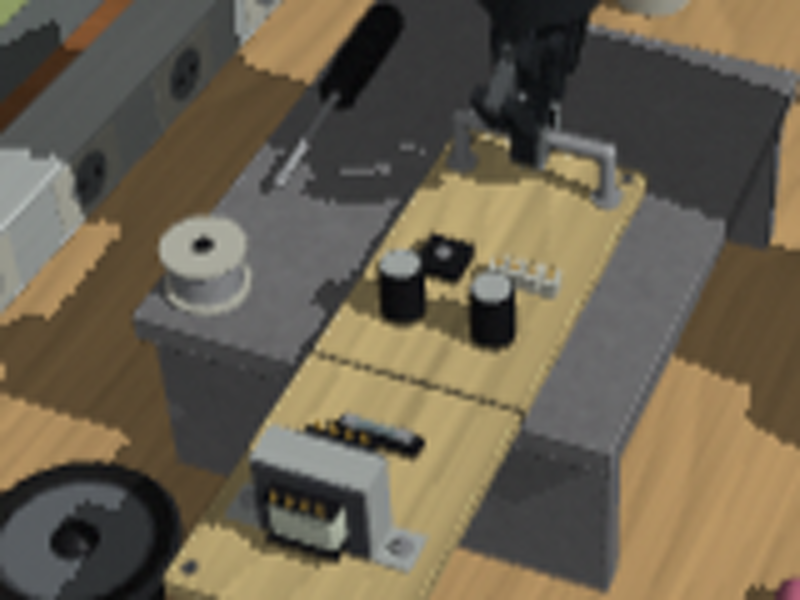

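View pics/t10.png

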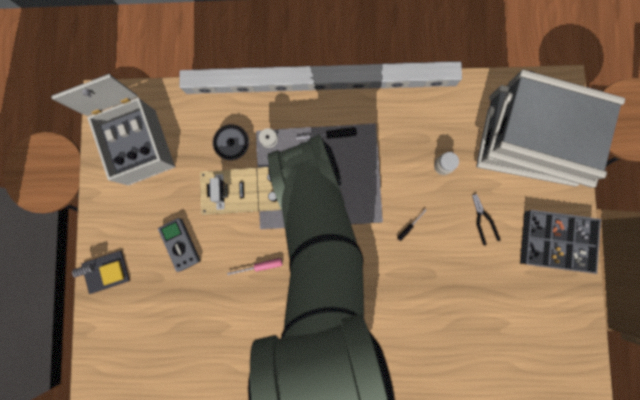

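```bash
python3 -c "
from workcell import bot
print(bot.job_done());o=bot.observe();print(o['clock'],o['position'],o['force'])"
```

```text
the job is handed in; nothing more can be done
None
the job is handed in; nothing more can be done
```

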